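# Lower the chest lid softly

### The job

The lid of the small mahogany chest stands open, leaning back. Tip it forward past upright with a finger so that it falls free, catch it on the fingers while it is still more than half open, and let it down shut without a knock, never pinching it. Do not shift the chest or disturb the parts around it, and finish with the lid closed and the hand clear.

Things in the scene. Friction and masses are not known exactly. Their poses are not given: they have to be found in the camera images.
- chest: small mahogany chest, 200 wide, 125 deep, 105 mm high without lid, 2 kg, loose on the table. Origin: centre of its underside; z up, x along the hinge; the front, with the tab and a fixed drawer (small brass knob 25 mm out at z = 23 mm), looks along its -y, roughly to the robot's right (the lid leans back to the left). Front face at y = -57 mm, rim at z = 105 mm.
- chest_lid (a joint): lid angle, rad: 0 = shut on the rim, 1.57 upright, 1.745 leaning back on its stop. Board 206 wide, 131 deep, 9 mm thick; 0.21 kg with tab. Hinge friction 0.02 N m: it stands by itself between about 1.42 and 1.62; tipped further forward it falls shut in 1 to 2 s, slowly at first, damped. 1.3 N up at the tab bears it when nearly shut.
- tab_edge (a point): middle of the outer edge of the brass lift tab at the middle of the lid's free edge, in the lid's plane (28 mm out, 50 wide, 4 thick, 7 mm bead along its edge); 159 mm from the hinge line and, lid shut, 4.8 mm above it, 31 mm ahead of the chest's front: a fingertip fits under it. Axes turn with the lid: y from tab to hinge, z out of its top face, x along the hinge.
- hinge_line (a point): middle of the lid's hinge line, at the chest's top rear edge, 105.5 mm above the table; axes as the chest's. Note for the arm: a big mahogany panel (scenery) stands upright beyond the left side of the table, up to above 1 m; keep the forearm drawn in when swinging past it from the left.
- cork: cork sanding block, 122x84x33 mm, lying at the left edge; origin under its centre. Bystander.
- foot_a: turned mahogany foot, 40 mm across, 52 mm high, standing on its small end, left; origin under its centre. Bystander.
- foot_b: turned mahogany foot, 38 mm across, 47 mm high, standing on its small end, front left; origin under its centre. Bystander.
- gauge: white plastic depth gauge, 37x54 mm, 75 mm high, standing at the right edge; origin under its centre. Bystander.
- bracket: mahogany bracket foot, 45x65 mm, 70 mm high, standing at the right edge; origin under its centre. Bystander.
- pencil: red pencil, 166 mm long, 8 mm thick, lying at the front; origin under its centre. Bystander.

How it is judged:
By the outcome, as a careful person would: the job done as asked, in the order asked, and still so for the second after the job is handed in, with the robot touching nothing.
It also fails if it takes over 54 s, if anything falls off the work surface, if the arm or the gripper's body presses on something with over 40 N, if the wrist force passes 120 N, or if a joint passes its speed limit or range.

### The arm

A 6-joint arm with a two-finger parallel gripper is mounted at the origin on a cart in front of the work surface, level with it; the furniture and walls round the work are solid. World frame = base frame: x ahead of the robot, y to its left, z up, the work surface at z = 0. Lengths are in m, angles in rad, forces in N, time in s.
With the tool pointing down it reaches from about 0.35 to 0.975 m from the base axis. Payload 4.9 kg.
Tool frame: the origin (TCP) lies on the mounting face of the last link; the fingertips stand 173 mm ahead of it and the grasp point (between the pads) lies 155 mm ahead of it (tcp_to_grasp is the distance from the TCP to the grasp point, in m); z points along the fingers, y is the line along which they close (so a half turn about z gives the same grasp; the last joint's range is limited). The gripper opens to 85 mm and grips with 20 to 120 N. Pads are 22 mm wide; open, the fingers measure 114 mm over their backs; the gripper's body (76 mm by 85 mm) begins 54 mm behind the grasp point. The pads swing forward as they close: fully open they stand 13 mm farther back than shut.
Start: joints at [1.088, 0.053, 1.613, -0, 1.476, -0.119], TCP at [0.222, 0.584, 0.405] pointing down, gripper open.
Joint ranges: [-3.01, 3.01], [-1.01, 2.22], [0.06, 2.58], [-1.02, 4.17], [0.09, 2.62], [-3.14, 3.14]. Speed limits (rad/s): [2.57, 2.57, 3.14, 3.14, 3.14, 3.14].

### API

Orientations are given as a rotation vector (axis times angle).
In Python, from station import get_obs, get_image, calibration, finish_job, tcp_to_grasp gives the robot as it stands. The module is installed in compiled form; this text tells all that it offers.
- The arm moves only by the tool arm_command, never from a script. Its argument "plan" is a list that holds one entry, the list of rows, each a list of 6 numbers: the shift along the tool's x, y, z in cm, then the turn, a rotation vector about the tool's x, y, z in rad. A call has 1 to 12 rows; each row is the pose to reach, as a shift and turn from the pose commanded when the call began, along the tool's axes at that moment; what a row does not reach only later rows make up. A row lasts 1/12 s, in which the tool goes at most 41.7 mm and 7.16 degrees, less where a joint would pass 70% of its speed; a pose out of reach is approached as far as the arm can. A call with a gripper value outside its range is refused whole. "gripper" is the closure, from -1 (fully open) to 1 (shut), set as the call begins (left out, the last holds). The fingers move at their own pace and stop on an object; "force" is the grip in N (left out, the last holds). Time passes only in rows, so rows that repeat a pose let the fingers close. It gives the time, the measured TCP pose, the force, the opening and the grip force at its end, in the units of the state.
- get_obs(): the state, without advancing time (a new reading comes with each control period).
- get_image(name): name is "scene" or "top" or "wrist"; returns (picture, depth): 400x640x3 uint8, blue, green, red; 400x640 float32, m along the optical axis (not along the pixel's ray), 0 where there is no reading.
- calibration(name): a dict with "fx", "fy", "cx", "cy" (pixels), "pose" (4x4, takes a point from camera to world coordinates). Camera axes: x right, y up, looking along -z (the intrinsics and any distortion apply to the point x, -y, -z); pixel columns grow to the right and rows downward; lengths in m; the calibration is good to about 2 mm. The wrist camera is an equidistant fisheye: a pixel r from the principal point sees the ray r / f radians off the axis. A picture is of the moment at which its call begins: read the wrist's pose just before it. calibration takes no time and is no camera call; for the wrist camera it gives the pose at the moment of the call.
- finish_job(): hands the job in; it is judged then, once.
The state is a dict: "t": time; "q": joint angles; "dq": joint speeds; "effort": joint torques, N m; "tool_pos": TCP position; "tool_rot": TCP orientation; "contact_force": force on the tool from outside, world axes, zero at the start; "wrist_torque": the same for the moment, N m; "opening": finger opening in m; "grip_force": force on a finger pad.
Only numpy, scipy, OpenCV 4.12 (cv2) and the standard library are available. Lean on these libraries where they do the work, as an engineer would, in place of code of your own. Each camera call takes 0.05 s, during which the arm holds its last target. There are 200 camera calls.

## Working session

There is one attempt and no reset: what is moved stays moved. The work goes in short steps, Python scripts to look and compute and a tool call to move; the robot and the scene stay as the last step left them, time stands still between calls to the robot, and variables do not carry over. Pictures are saved under pics/ and viewed, at most 10 in all, crops included, and the job is handed in when it is done.

Besides the shell and the picture viewer there is one more tool, called after "Request:" by a JSON object that holds its "method" and its "body". arm_command: Moves the arm, as the interface text tells. Its arguments: {"type":"object","properties":{"plan":{"type":"array"},"gripper":{"type":"number"},"force":{"type":"number"}},"required":["plan"]}

```bash
mkdir -p pics; cat > h.py <<'E'
import numpy as np,cv2
from station import *
from scipy.spatial.transform import Rotation as R
def cloud(name):
    c=calibration(name);im,d=get_image(name);P=np.array(c["pose"])
    v,u=np.mgrid[0:400,0:640]
    p=np.stack([(u-c["cx"])/c["fx"]*d,-(v-c["cy"])/c["fy"]*d,-d],-1)
    return im,d,p@P[:3,:3].T+P[:3,3],c
E
python3 - <<'E'
from h import *
o=get_obs();print({k:np.round(v,3) for k,v in o.items()},tcp_to_grasp)
for n in("scene","top"):
    im,d,w,c=cloud(n);cv2.imwrite(f"pics/{n}0.png",im);np.savez(f"{n}0.npz",im=im,d=d,w=w)
    print(n,{k:np.round(v,3) for k,v in c.items()},(d>0).mean())
E
```

```text
{'t': np.float64(0.0), 'q': array([ 1.088,  0.053,  1.614, -0.   ,  1.476, -0.119]), 'dq': array([ 0.001,  0.   , -0.   , -0.001, -0.   ,  0.001]), 'effort': array([ 0.0000e+00, -3.9370e+01, -3.7017e+01, -0.0000e+00,  7.0000e-03,
        0.0000e+00]), 'tool_pos': array([0.222, 0.584, 0.403]), 'tool_rot': array([-5.680e-01, -3.089e+00,  3.000e-03]), 'contact_force': array([ 0.455, -0.566,  0.247]), 'wrist_torque': array([-0.014,  0.055,  0.012]), 'grip_force': np.float64(0.0), 'opening': np.float64(0.085)} 0.1547
scene {'fx': np.float64(411.277), 'fy': np.float64(411.277), 'cx': np.float64(320.123), 'cy': np.float64(202.111), 'pose': array([[ 0.419,  0.661, -0.622, -0.053],
       [-0.908,  0.313, -0.279, -0.272],
       [ 0.01 ,  0.682,  0.731,  0.789],
       [ 0.   ,  0.   ,  0.   ,  1.   ]])} 0.99587109375
top {'fx': np.float64(489.772), 'fy': np.float64(489.772), 'cx': np.float64(327.686), 'cy': np.float64(200.938), 'pose': array([[-0.02 ,  0.99 , -0.14 ,  0.354],
       [-1.   , -0.022, -0.012, -0.005],
       [-0.015,  0.14 ,  0.99 ,  1.368],
       [ 0.   ,  0.   ,  0.   ,  1.   ]])} 0.9960546875
```

```bash
ls
```

```text
h.py
pics
scene0.npz
top0.npz
```

View pics/scene0.png

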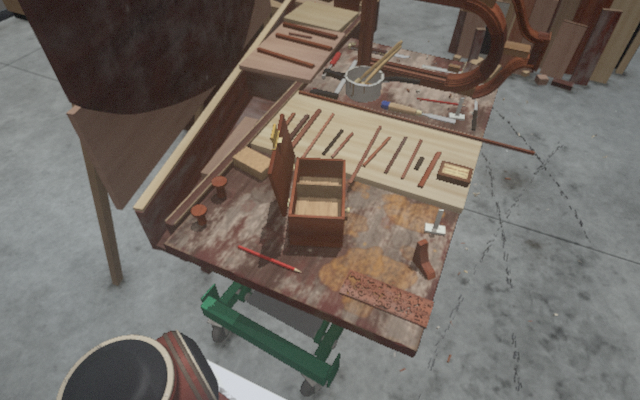

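View pics/top0.png

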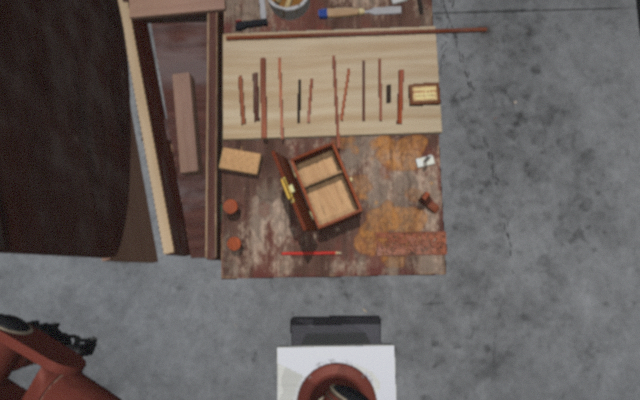

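The scene view shows the chest at about (318,200), its lid standing at (283,165) and the brass tab near (275,133). In the top view the tab is at (288,190), the rim runs roughly (290,155)-(335,147)-(360,210)-(315,230), and the arm is at far left. Next I measure from the depth data.

```bash
python3 - <<'E'
from h import *
for n in("top","scene"):
    z=np.load(n+"0.npz");w=z["w"];im=z["im"];X=w.reshape(-1,3)
    box=(w[...,0]>.4)&(w[...,0]<.85)&(w[...,1]>-.2)&(w[...,1]<.3)
    rim=box&(abs(w[...,2]-.105)<.006)
    k,l,st,_=cv2.connectedComponentsWithStats(cv2.morphologyEx(rim.astype(np.uint8),cv2.MORPH_CLOSE,np.ones((3,3))));i=1+st[1:,4].argmax()
    r=w[rim&(l==i)];print(n,"rim",len(r),r[:,2].mean(),cv2.minAreaRect((r[:,:2]*1000).astype(np.float32)))
    print(cv2.boxPoints(cv2.minAreaRect((r[:,:2]*1000).astype(np.float32))).round(0).tolist())
    L=w[box&(w[...,2]>.13)&(w[...,2]<.4)];m=L.mean(0)
    u,s,v=np.linalg.svd(L-m);print("lid",len(L),m.round(3),"n",v[2].round(3),"rms",s[2]/len(L)**.5,"max z",L[:,2].max(), "tilt",np.degrees(np.arcsin(v[2][2])))
    h=cv2.cvtColor(im,cv2.COLOR_BGR2HSV)
    ye=box&(w[...,2]>.2)&(h[...,0]>18)&(h[...,0]<35)&(h[...,1]>110)
    y=w[ye];print("tab",len(y),y.mean(0).round(4),y.min(0).round(3),y.max(0).round(3))
    t=w[box&(abs(w[...,2])<.01)];print("table z",np.median(t[:,2]))
    # other obstacles
    ob=(w[...,0]>.3)&(w[...,0]<.85)&(w[...,1]>-.45)&(w[...,1]<.45)&(w[...,2]>.02)&(w[...,2]<.3)
    k,l,st,c=cv2.connectedComponentsWithStats(ob.astype(np.uint8))
    for i in range(1,k):
        if st[i,4]>25:
            q=w[ob&(l==i)];print("  ob",st[i,4],q.min(0).round(3),q.max(0).round(3))
    hi=(w[...,2]>.4)&(w[...,1]>.0)&(w[...,0]>.3);q=w[hi];print("high",len(q),np.percentile(q,[0,1,10,50,90,100],axis=0).round(2).tolist())
E
```

```text
top rim 689 0.10534956209932467 ((578.8126220703125, 17.35022735595703), (201.046630859375, 129.99908447265625), 21.568727493286133)
[[461.0, 41.0], [509.0, -80.0], [696.0, -6.0], [648.0, 115.0]]
lid 1043 [0.545 0.093 0.204] n [-0.355  0.912 -0.205] rms 0.0023179536049372706 max z 0.2656483566258607 tilt -11.832612940752393
tab 138 [0.5426 0.102  0.2487] [0.514 0.087 0.226] [0.575 0.115 0.266]
table z 0.0006320404308358674
  ob 7609 [ 0.696 -0.314  0.02 ] [0.85  0.305 0.053]
  ob 4899 [ 0.449 -0.079  0.02 ] [0.695 0.141 0.266]
  ob 853 [0.626 0.196 0.02 ] [0.705 0.314 0.04 ]
  ob 139 [ 0.522 -0.281  0.02 ] [ 0.561 -0.239  0.076]
  ob 173 [0.514 0.258 0.044] [0.553 0.297 0.059]
  ob 156 [0.416 0.249 0.039] [0.452 0.286 0.054]
high 19134 [[0.39, 0.45, 0.4], [0.39, 0.47, 0.4], [0.42, 0.48, 0.43], [0.58, 0.51, 0.54], [0.81, 0.55, 0.63], [0.94, 0.58, 0.7]]
scene rim 790 0.10431713415470226 ((573.6961669921875, 18.874282836914062), (205.40892028808594, 136.20677185058594), 20.66863250732422)
[[454.0, 46.0], [502.0, -81.0], [694.0, -9.0], [646.0, 119.0]]
lid 1506 [0.529 0.085 0.196] n [-0.35   0.916 -0.195] rms 0.0020634894955007415 max z 0.26329320292276737 tilt -11.223526093913538
tab 116 [0.5367 0.1004 0.2501] [0.512 0.089 0.235] [0.573 0.115 0.263]
table z -0.00012308339418587444
  ob 12045 [ 0.445 -0.315  0.02 ] [0.85  0.313 0.263]
  ob 190 [0.511 0.256 0.02 ] [0.551 0.297 0.055]
  ob 191 [0.411 0.247 0.02 ] [0.448 0.285 0.05 ]
  ob 85 [ 0.649 -0.272  0.02 ] [ 0.656 -0.261  0.076]
  ob 305 [ 0.52  -0.279  0.02 ] [ 0.558 -0.241  0.073]
high 4221 [[0.39, 0.46, 0.4], [0.39, 0.47, 0.4], [0.39, 0.47, 0.41], [0.45, 0.48, 0.44], [0.57, 0.5, 0.49], [0.69, 0.53, 0.51]]
```

Request:
{"method": "arm_command", "body": {"plan": [[[0,-2.6,-1.4,0,0,0],[0,-5.2,-2.8,0,0,0],[0,-7.8,-4.2,0,0,0],[0,-10.4,-5.6,0,0,0],[0,-13,-7,0,0,0],[0,-15.6,-8.4,0,0,0],[0,-18.2,-9.8,0,0,0],[0,-20.8,-11.2,0,0,0],[0,-20.8,-11.2,0,0,0]]], "gripper": -0.3}}

```text
t: 0.85
tool_pos: [0.1471, 0.3872, 0.5206]
tool_rot: [0.568, 3.087, 0.009]
contact_force: [0.9, 0.5, 0.7]
opening: 0.0557
grip_force: 0.0
```

```bash
cat > log.py <<'E'
import json
from h import *
o=get_obs();print({k:np.round(o[k],4).tolist() for k in("t","q","tool_pos","tool_rot","contact_force","opening")})
open("log.jsonl","a").write(json.dumps({k:np.array(o[k]).tolist() for k in o})+"\n")
Rt=R.from_rotvec(o["tool_rot"]).as_matrix();print(Rt.round(4))
E
python3 log.py
```

```text
{'t': 0.85, 'q': [1.0277, -0.5157, 1.902, -0.0002, 1.749, -0.1792], 'tool_pos': [0.1471, 0.3872, 0.5206], 'tool_rot': [0.5681, 3.0873, 0.0091], 'contact_force': [0.8677, 0.5024, 0.6938], 'opening': 0.0557}
[[-0.9345  0.356   0.0034]
 [ 0.356   0.9345  0.0052]
 [-0.0013  0.0061 -1.    ]]
```

Request:
{"method": "arm_command", "body": {"plan": [[[-3.9,-1,0,0,0,0],[-7.8,-2,0,0,0,0],[-11.7,-3,0,0,0,0],[-15.6,-4,0,0,0,0],[-19.5,-5,0,0,0,0],[-23.4,-6,0,0,0,0],[-27.3,-7,0,0,0,0],[-31.2,-8,0,0,0,0],[-35.1,-9,0,0,0,0],[-39,-10,0,0,0,0],[-42.9,-11,0,0,0,0],[-46.8,-12,0,0,0,0]]]}}

```text
t: 1.85
tool_pos: [0.5449, 0.1094, 0.5152]
tool_rot: [-0.569, -3.088, 0.0]
contact_force: [-0.1, 1.2, 0.2]
opening: 0.0556
grip_force: 0.0
```

```bash
python3 log.py; cat > kin.py <<'E'
import json
from h import *
from scipy.optimize import least_squares
def rz(a):return R.from_euler('z',a).as_matrix()
def ry(a):return R.from_euler('y',a).as_matrix()
D=[json.loads(l) for l in open("log.jsonl")]
D.append(dict(q=[1.088,.053,1.6136,0,1.476,-.119],tool_pos=[.222,.584,.4035],tool_rot=[-.568,-3.089,.003]))
# params: a1,d1,L2,a3,L4,d6,lat
def fk(q,p):
    a1,d1,L2,a3,L4,d6,lat=p
    A=rz(q[0]);B=A@ry(q[1]);C=A@ry(q[1]+q[2])
    el=A@[a1,lat,d1]+B@[0,0,L2];wr=el+C@[a3,0,L4]
    T=C@rz(q[3])@ry(q[4])@rz(q[5])@rz(np.pi/2)
    return wr+T@[0,0,d6],T,el,wr
def f(p):return np.concatenate([fk(d["q"],p)[0]-d["tool_pos"] for d in D]+[(p-p0)*.003])
p0=np.array([0,.3,.4,0,.4,.1,.0745])
def fit():return least_squares(f,p0)
LO=np.array([-3.01,-1.01,.06,-1.02,.09,-3.14]);HI=np.array([3.01,2.22,2.58,4.17,2.62,3.14])
def ik(pos,T,q0,p):
    def g(q):
        x,t,_,_=fk(q,p);return np.r_[(x-pos)*5,R.from_matrix(T.T@t).as_rotvec()]
    return least_squares(g,np.clip(q0,LO+.01,HI-.01),bounds=(LO,HI))
E
python3 - <<'E'
from kin import *
s=fit();print(s.x.round(4))
for d in D:
    x,T,_,_=fk(d["q"],s.x);print((x-d["tool_pos"]).round(4),R.from_matrix(T.T@R.from_rotvec(d["tool_rot"]).as_matrix()).magnitude())
E
```

```text
{'t': 1.85, 'q': [0.0642, -0.1535, 1.6304, 0.0002, 1.6662, -1.1421], 'tool_pos': [0.5449, 0.1094, 0.5152], 'tool_rot': [-0.569, -3.0882, 0.0003], 'contact_force': [-0.0853, 1.1986, 0.1664], 'opening': 0.0556}
[[-9.343e-01  3.564e-01 -1.500e-03]
 [ 3.564e-01  9.343e-01  1.000e-04]
 [ 1.400e-03 -4.000e-04 -1.000e+00]]
[-0.0026  0.2714  0.4277  0.0978  0.6126  0.139   0.0743]
[-0.0001  0.      0.    ] 7.769254303380634e-16
[ 0.      0.0001 -0.0001] 6.703723912264838e-16
[ 0.0002 -0.0001  0.    ] 0.0010793814355163983
```

```bash
cat > plan.py <<'E'
from kin import *
th=.37;ex=np.array([np.cos(th),np.sin(th),0]);ey=np.array([-np.sin(th),np.cos(th),0]);ez=np.array([0,0,1.])
H=np.array([.554,.0755,.1055])
def ld(a):return -ey*np.cos(a)+ez*np.sin(a)
def ln(a):return ez*np.cos(a)+ey*np.sin(a)
def hand(phi,r,off,s):  # tip at r along, off along normal; s=+1 tool y=+normal
    z=-ld(phi);y=s*ln(phi);x=np.cross(y,z)
    return H+ld(phi)*(r+.170)+ln(phi)*off,np.c_[x,y,z]
E
python3 - <<'E'
from plan import *
p=fit().x
for s in(1,-1):
    q=np.array([.06,0,1.6,0,1.5,-1.88 if s>0 else 1.25])
    for a in np.arange(1.6,-.05,-.15):
        best=None
        for k in(q,q+[0,0,0,.5,0,0],np.array([-.3,.5,1.6,1.5,1.5,q[5]])):
            o=ik(*hand(a,.139,0,s),k,p)
            if best is None or o.cost<best.cost-1e-6:best=o
        q=best.x;x,_,el,wr=fk(q,p);print(s,round(a,2),best.cost.round(5),q.round(2),"wrist",wr.round(2),"tcp",x.round(2))
E
```

```text
1 1.6 0.0 [ 0.02 -0.12  1.76 -0.03  1.49 -1.91] wrist [0.55 0.09 0.55] tcp [0.55 0.08 0.41]
1 1.45 0.0 [-0.09 -0.07  1.72  0.11  1.54 -2.03] wrist [0.57 0.03 0.55] tcp [0.57 0.04 0.41]
1 1.3 0.0 [-0.19 -0.01  1.68  0.23  1.61 -2.13] wrist [ 0.6  -0.04  0.54] tcp [ 0.58 -0.    0.4 ]
1 1.15 0.0 [-0.27  0.08  1.64  0.34  1.68 -2.22] wrist [ 0.62 -0.1   0.51] tcp [ 0.6  -0.04  0.39]
1 1.0 0.0 [-0.34  0.17  1.59  0.43  1.76 -2.28] wrist [ 0.64 -0.15  0.48] tcp [ 0.61 -0.08  0.37]
1 0.85 0.0 [-0.4   0.28  1.53  0.51  1.84 -2.33] wrist [ 0.66 -0.2   0.44] tcp [ 0.63 -0.11  0.34]
1 0.7 0.0 [-0.45  0.39  1.48  0.59  1.92 -2.37] wrist [ 0.68 -0.24  0.39] tcp [ 0.64 -0.14  0.3 ]
1 0.55 0.0 [-0.48  0.5   1.43  0.66  2.   -2.4 ] wrist [ 0.69 -0.28  0.34] tcp [ 0.65 -0.17  0.27]
1 0.4 0.0 [-0.51  0.62  1.37  0.74  2.08 -2.41] wrist [ 0.7  -0.31  0.28] tcp [ 0.66 -0.19  0.23]
1 0.25 0.0 [-0.53  0.73  1.32  0.81  2.16 -2.42] wrist [ 0.71 -0.33  0.22] tcp [ 0.66 -0.2   0.18]
1 0.1 0.0 [-0.54  0.85  1.27  0.89  2.23 -2.41] wrist [ 0.72 -0.34  0.15] tcp [ 0.67 -0.21  0.14]
1 -0.05 0.0 [-0.54  0.96  1.2
[... 553 characters left out ...]
7]
-1 0.85 0.0 [-0.4   0.28  1.53  0.51  1.84  0.81] wrist [ 0.66 -0.2   0.44] tcp [ 0.63 -0.11  0.34]
-1 0.7 0.0 [-0.45  0.39  1.48  0.59  1.92  0.77] wrist [ 0.68 -0.24  0.39] tcp [ 0.64 -0.14  0.3 ]
-1 0.55 0.0 [-0.48  0.5   1.43  0.66  2.    0.74] wrist [ 0.69 -0.28  0.34] tcp [ 0.65 -0.17  0.27]
-1 0.4 0.0 [-0.51  0.62  1.37  0.74  2.08  0.73] wrist [ 0.7  -0.31  0.28] tcp [ 0.66 -0.19  0.23]
-1 0.25 0.0 [-0.53  0.73  1.32  0.81  2.16  0.72] wrist [ 0.71 -0.33  0.22] tcp [ 0.66 -0.2   0.18]
-1 0.1 0.0 [-0.54  0.85  1.27  0.89  2.23  0.73] wrist [ 0.72 -0.34  0.15] tcp [ 0.67 -0.21  0.14]
-1 -0.05 0.0 [-0.54  0.96  1.23  0.98  2.31  0.74] wrist [ 0.72 -0.34  0.08] tcp [ 0.67 -0.21  0.09]
```

```bash
cat >> plan.py <<'E'
def rel(targets,n=None):
    o=get_obs();P=np.array(o["tool_pos"]);T0=R.from_rotvec(o["tool_rot"]).as_matrix()
    out=[]
    for pos,T in targets:
        out.append(np.r_[(T0.T@(pos-P)*100).round(2),R.from_matrix(T0.T@T).as_rotvec().round(3)].tolist())
    return out
def bead(a):return H+.1555*ld(a)+.0048*ln(a)
E
python3 - <<'E'
from plan import *
_,T=hand(np.pi/2,.1,0,1)
b=H+.027*ey
print(rel([(np.r_[b[:2],.515],T),(np.r_[b[:2],.410],T)]),b)
E
```

```text
[[-0.25, -0.84, 0.02, 0.0, -0.001, -0.734], [-0.26, -0.84, 10.52, 0.0, -0.001, -0.734]] [0.54423638 0.10067284 0.1055    ]
```

Request:
{"method": "arm_command", "body": {"plan": [[[-0.1,-0.2,0,0,0,-0.12],[-0.1,-0.4,0,0,0,-0.24],[-0.2,-0.6,0,0,0,-0.36],[-0.25,-0.84,0,0,0,-0.48],[-0.25,-0.84,0,0,0,-0.6],[-0.25,-0.84,0,0,0,-0.734],[-0.25,-0.84,2,0,0,-0.734],[-0.25,-0.84,4,0,0,-0.734],[-0.25,-0.84,5,0,0,-0.734]]]}}

```text
t: 2.6
tool_pos: [0.5424, 0.1023, 0.4628]
tool_rot: [0.577, -3.083, -0.001]
contact_force: [-0.6, -0.0, -0.3]
opening: 0.0555
grip_force: 0.0
```

```bash
python3 log.py; python3 - <<'E'
from h import *
for n in("scene",):
    im,d,w,c=cloud(n);np.savez("s1.npz",im=im,d=d,w=w)
    v=cv2.resize(im[60:260,180:440],None,fx=3,fy=3,interpolation=cv2.INTER_CUBIC);cv2.imwrite("pics/s1.png",v)
E
```

```text
{'t': 2.6, 'q': [0.0515, -0.1488, 1.7115, 0.0001, 1.5836, -1.8894], 'tool_pos': [0.5424, 0.1023, 0.4628], 'tool_rot': [0.5772, -3.0834, -0.0011], 'contact_force': [-0.5694, -0.029, -0.3143], 'opening': 0.0555}
[[-9.323e-01 -3.617e-01 -4.700e-03]
 [-3.617e-01  9.323e-01 -2.000e-04]
 [ 4.500e-03  1.500e-03 -1.000e+00]]
```

View pics/s1.png

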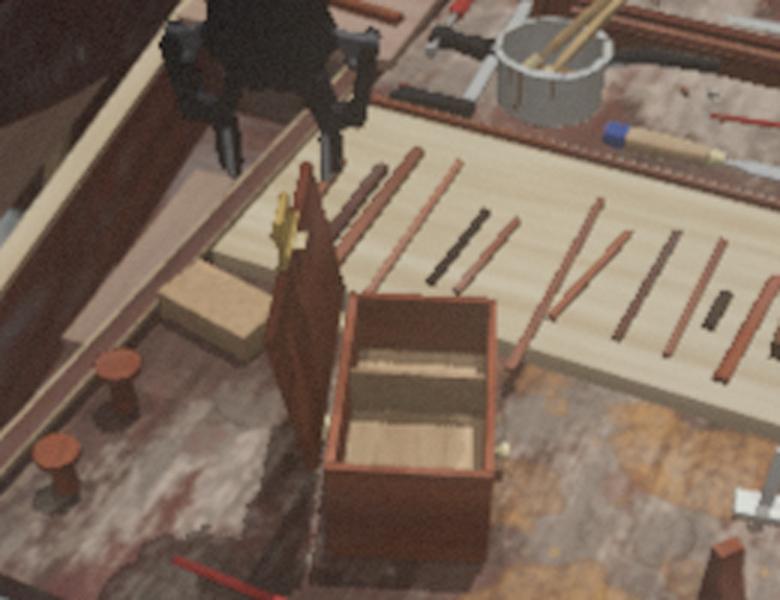

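The crop shows the fingers at about (232,170) and (332,175), straddling the gap above the tab (285,215). The chest and bystanders are untouched. Next I measure the fingertips against the tab in the same view.

```bash
python3 - <<'E'
from plan import *
o=get_obs();P=np.array(o["tool_pos"])
z=np.load("s1.npz");w=z["w"];im=z["im"]
D=w-P;v=D@ey;u=D@ex
g=im.max(-1)<75
for nm,m in(("L",(v>.01)&(v<.06)),("R",(v<-.01)&(v>-.06))):
    k=m&(abs(u)<.03)&(w[...,2]>.24)&(w[...,2]<.36);q=w[k]
    h,e=np.histogram(q[:,2],bins=np.arange(.24,.37,.01));print(nm,h,"n")
    t=q[q[:,2]<q[:,2].min()+.02];print((t-P).mean(0)@ey,(t-P).mean(0)@ex,q[:,2].min()-P[2], np.percentile(((q-P)@ey),[2,50,98]).round(4))
h=cv2.cvtColor(im,cv2.COLOR_BGR2HSV)
ye=(abs(u)<.1)&(abs(v)<.1)&(w[...,2]>.2)&(h[...,0]>18)&(h[...,0]<35)&(h[...,1]>110)
q=w[ye];r=q-H;print("tab u",np.percentile(r@ex,[2,50,98]).round(4),"v",np.percentile(r@ey,[2,50,98]).round(4),"z",np.percentile(q[:,2],[2,50,98,100]).round(4))
E
```

```text
L [  0   0   0   0   0  15  34  38  37  43 101  72] n
0.030725853646047845 -0.007140541348311166 -0.1674751514983745 [0.0241 0.0355 0.0575]
R [  0   0   0   0   0   7  32  33  32  36 104  62] n
-0.03602372269946408 -0.008814215153950233 -0.16441990132712098 [-0.0588 -0.0379 -0.0276]
tab u [-0.0285 -0.0075  0.025 ] v [0.0254 0.0292 0.0348] z [0.2361 0.2514 0.2621 0.2626]
```

Request:
{"method": "arm_command", "body": {"plan": [[[0,0,1.3,0,0,0],[0,0,2.6,0,0,0],[0,0,3.9,0,0,0],[0,0,5.2,0,0,0],[0,0,5.2,0,0,0]]]}}

```text
t: 3.07
tool_pos: [0.5417, 0.1022, 0.4107]
tool_rot: [0.577, -3.082, -0.001]
contact_force: [-0.8, -1.3, -1.1]
opening: 0.0555
grip_force: 0.0
```

```bash
sed -i 's/(r+.170)/(r+.167)/' plan.py; python3 log.py; python3 - <<'E'
from plan import *
for t in rel([hand(f,.139,.005,1) for f in np.r_[np.linspace(1.57,1.21,13)]]):print(t)
E
```

```text
{'t': 3.0667, 'q': [0.0515, -0.1255, 1.7766, 0.0, 1.4963, -1.8894], 'tool_pos': [0.5417, 0.1022, 0.4107], 'tool_rot': [0.5771, -3.0823, -0.0012], 'contact_force': [-0.7686, -1.3237, -1.0889], 'opening': 0.0555}
[[-9.323e-01 -3.618e-01 -5.800e-03]
 [-3.618e-01  9.323e-01 -3.000e-04]
 [ 5.500e-03  1.800e-03 -1.000e+00]]
[-0.18, -2.46, -0.09, 0.001, -0.005, 0.0]
[-0.18, -3.38, -0.09, -0.029, -0.005, 0.0]
[-0.18, -4.3, -0.07, -0.059, -0.005, -0.0]
[-0.18, -5.21, -0.01, -0.089, -0.005, -0.0]
[-0.18, -6.13, 0.07, -0.119, -0.005, -0.0]
[-0.18, -7.04, 0.17, -0.149, -0.005, -0.0]
[-0.18, -7.95, 0.31, -0.179, -0.005, -0.0]
[-0.18, -8.85, 0.47, -0.209, -0.005, -0.0]
[-0.18, -9.75, 0.66, -0.239, -0.005, -0.0]
[-0.18, -10.64, 0.88, -0.269, -0.005, -0.001]
[-0.18, -11.53, 1.12, -0.299, -0.005, -0.001]
[-0.18, -12.41, 1.39, -0.329, -0.005, -0.001]
[-0.18, -13.27, 1.69, -0.359, -0.005, -0.001]
```

Request:
{"method": "arm_command", "body": {"plan": [[[0,-0.8,0,0,0,0],[-0.1,-1.6,0,0,0,0],[-0.2,-2.4,-0.1,0,-0.005,0],[-0.2,-3.3,-0.1,-0.03,-0.005,0],[-0.2,-4.3,-0.1,-0.06,-0.005,0],[-0.2,-5.2,0,-0.09,-0.005,0],[-0.2,-6.1,0.1,-0.12,-0.005,0],[-0.2,-7,0.2,-0.15,-0.005,0],[-0.2,-7.9,0.3,-0.18,-0.005,0],[-0.2,-8.3,0.4,-0.195,-0.005,0],[-0.2,-8.3,0.4,-0.195,-0.005,0]]]}}

```text
t: 3.98
tool_pos: [0.5749, 0.0242, 0.4112]
tool_rot: [0.567, -3.045, -0.299]
contact_force: [-0.0, 0.2, -0.4]
opening: 0.0552
grip_force: 0.0
```

```bash
python3 log.py; cat > lid.py <<'E'
import sys
from plan import *
def lid(save=None):
    o=get_obs();P=np.array(o["tool_pos"]);Tz=R.from_rotvec(o["tool_rot"]).as_matrix()[:,2]
    im,d,w,c=cloud("scene")
    if save:cv2.imwrite(f"pics/{save}.png",cv2.resize(im[60:260,180:440],None,fx=3,fy=3,interpolation=cv2.INTER_CUBIC))
    r=w-H;u=r@ex;v=r@ey;z=r[...,2]
    rad=np.hypot(v,z);h=cv2.cvtColor(im,cv2.COLOR_BGR2HSV)
    k=(u>-.1)&(u<-.035)&(rad>.05)&(rad<.13)&(z>.012)
    a=np.arctan2(z[k],-v[k]);print("lid side: n",k.sum(),"angle pct",np.percentile(a,[5,25,50,75,95]).round(3) if k.sum() else "")
    ye=(abs(u)<.03)&(rad>.12)&(rad<.17)&(h[...,0]>18)&(h[...,0]<35)&(h[...,1]>110)&(z>-.02)
    a=np.arctan2(z[ye],-v[ye]);print("tab n",ye.sum(),np.percentile(a,[10,50,90]).round(3) if ye.sum() else "")
    zz=-Tz;print("hand phi",np.arctan2(zz[2],-zz@ey).round(3))
if __name__=="__main__":lid(sys.argv[1] if len(sys.argv)>1 else None)
E
python3 lid.py; python3 - <<'E'
from plan import *
for t in rel([hand(f,.139,.005,1) for f in np.arange(1.36,1.19,-.03)]):print(t)
E
```

```text
{'t': 3.9833, 'q': [-0.1196, -0.0523, 1.7103, 0.1743, 1.5703, -2.0663], 'tool_pos': [0.5749, 0.0242, 0.4112], 'tool_rot': [0.5671, -3.0452, -0.2986], 'contact_force': [-0.0162, 0.1964, -0.3926], 'opening': 0.0552}
[[-0.9332 -0.3537 -0.064 ]
 [-0.3594  0.9152  0.1823]
 [-0.0059  0.1932 -0.9812]]
lid side: n 118 angle pct [1.517 1.518 1.52  1.522 1.569]
tab n 74 [1.531 1.544 1.562]
hand phi 1.376
[0.09, -0.53, 0.45, -0.017, 0.006, -0.0]
[0.09, -1.45, 0.46, -0.047, 0.006, -0.0]
[0.09, -2.37, 0.5, -0.077, 0.006, -0.0]
[0.09, -3.29, 0.57, -0.107, 0.006, -0.0]
[0.09, -4.2, 0.67, -0.137, 0.006, -0.0]
[0.09, -5.11, 0.79, -0.167, 0.006, -0.0]
```

Request:
{"method": "arm_command", "body": {"plan": [[[0,-0.9,0.1,-0.03,0,0],[0.1,-1.8,0.2,-0.06,0,0],[0.1,-2.7,0.3,-0.09,0,0],[0.1,-3.6,0.4,-0.12,0,0],[0.1,-4.2,0.5,-0.137,0,0],[0.1,-4.5,0.5,-0.147,0,0],[0.1,-4.5,0.5,-0.147,0,0]]]}}

```text
t: 4.62
tool_pos: [0.5893, -0.0159, 0.3964]
tool_rot: [0.558, -2.987, -0.519]
contact_force: [-0.6, -0.4, -0.8]
opening: 0.0558
grip_force: 0.0
```

```bash
python3 log.py; python3 lid.py
```

```text
{'t': 4.6167, 'q': [-0.205, 0.0121, 1.6788, 0.2892, 1.6361, -2.153], 'tool_pos': [0.5893, -0.0159, 0.3964], 'tool_rot': [0.5578, -2.9873, -0.5187], 'contact_force': [-0.6457, -0.3621, -0.8262], 'opening': 0.0558}
[[-0.9329 -0.3405 -0.1177]
 [-0.3602  0.878   0.3152]
 [-0.004   0.3364 -0.9417]]
lid side: n 70 angle pct [1.365 1.424 1.441 1.468 1.516]
tab n 67 [1.386 1.402 1.424]
hand phi 1.228
```

Request:
{"method": "arm_command", "body": {"plan": [[[0,0,0,0,0,0],[0,0,0,0,0,0],[0,0,0,0,0,0],[0,0,0,0,0,0]]]}}

```text
t: 5.0
tool_pos: [0.5889, -0.0146, 0.3974]
tool_rot: [0.561, -2.988, -0.517]
contact_force: [-0.7, -0.0, 1.0]
opening: 0.0556
grip_force: 0.0
```

```bash
python3 lid.py s2
```

```text
lid side: n 236 angle pct [1.223 1.26  1.277 1.306 1.348]
tab n 87 [1.221 1.231 1.247]
hand phi 1.229
```

View pics/s2.png

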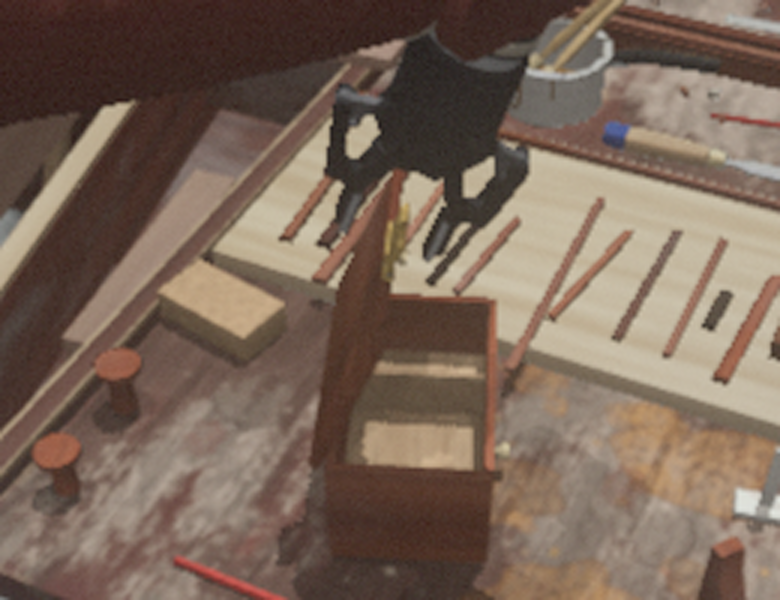

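The lid (top edge at about (400,175)) has left the left finger and is falling free at about 1.24 rad between the fingers, with the right finger at (435,245) in its way.

Request:
{"method": "arm_command", "body": {"plan": [[[0,0,0,0,0,0],[0,0,0,0,0,0],[0,0,0,0,0,0],[0,0,0,0,0,0],[0,0,0,0,0,0]]]}}

```text
t: 5.47
tool_pos: [0.589, -0.015, 0.3971]
tool_rot: [0.56, -2.988, -0.517]
contact_force: [1.0, -0.3, -0.1]
opening: 0.0553
grip_force: 0.2
```

```bash
python3 log.py;python3 lid.py; python3 - <<'E'
from plan import *
# lower: lid angle a, hand phi(a), lower pad offset .028, bead radius .0035, overlap ov
p=fit().x;print(p.round(3))
def cat(a,phi,ov):
    B=bead(a);n=ln(phi);l=ld(phi)
    tip=B-ov*l+n*(.028-.0035)
    z=-l;return tip+.167*l,np.c_[np.cross(n,z),n,z]
q=get_obs()["q"]
A=np.linspace(1.065,0,25)
for a in A:
    phi=.55+(1.228-.55)*(a/1.065)
    t=cat(a,phi,.018);s=ik(*t,q,p);dq=np.abs(s.x-q).max();q=s.x
    print(a.round(3),round(phi,3),rel([t])[0],"q",q.round(2),"dq",dq.round(3),s.cost.round(6))
E
```

```text
{'t': 5.4667, 'q': [-0.2035, 0.0106, 1.679, 0.2889, 1.6357, -2.1527], 'tool_pos': [0.589, -0.015, 0.3971], 'tool_rot': [0.5601, -2.9883, -0.5173], 'contact_force': [0.9561, -0.2862, -0.086], 'opening': 0.0553}
[[-0.9324 -0.342  -0.1166]
 [-0.3613  0.8779  0.3143]
 [-0.0051  0.3353 -0.9421]]
lid side: n 329 angle pct [1.137 1.154 1.171 1.199 1.243]
tab n 101 [1.112 1.122 1.136]
hand phi 1.229
[-0.     0.238  0.426  0.096  0.61   0.106  0.074]
1.065 1.228 [-0.0, -0.26, 0.4, -0.001, 0.005, 0.001] q [-0.2   0.02  1.68  0.29  1.63 -2.15] dq 0.006 0.0
1.021 1.2 [-0.0, -1.36, 0.45, -0.029, 0.005, 0.001] q [-0.22  0.03  1.67  0.31  1.65 -2.17] dq 0.02 0.0
0.976 1.172 [0.0, -2.47, 0.53, -0.057, 0.005, 0.001] q [-0.24  0.05  1.66  0.33  1.66 -2.19] dq 0.019 0.0
0.932 1.143 [0.0, -3.56, 0.66, -0.086, 0.005, 0.002] q [-0.26  0.07  1.65  0.34  1.67 -2.21] dq 0.019 0.0
0.888 1.115 [0.01, -4.65, 0.83, -0.114, 0.005, 0.002] q [-0.27  0.09  1.65  0.36  1.69 -2.22] dq 0.019 0.0
0.843 1.087 [0.01, -5.73, 1.04, -0.142, 0.005, 0.002] q [-0.29  0.11  1.64  0.38  1.7  -2.24] dq 0.019 0.0
0.799 1.058 [0.01,
[... 1319 characters left out ...]
 q [-0.43  0.39  1.52  0.58  1.86 -2.39] dq 0.023 0.0
0.222 0.691 [0.06, -19.05, 7.96, -0.538, 0.004, 0.003] q [-0.44  0.41  1.51  0.59  1.88 -2.4 ] dq 0.023 0.0
0.178 0.663 [0.07, -19.82, 8.7, -0.566, 0.004, 0.003] q [-0.44  0.44  1.51  0.61  1.89 -2.4 ] dq 0.023 0.0
0.133 0.635 [0.07, -20.55, 9.47, -0.594, 0.004, 0.003] q [-0.45  0.46  1.5   0.62  1.9  -2.41] dq 0.023 0.0
0.089 0.606 [0.07, -21.26, 10.26, -0.622, 0.004, 0.003] q [-0.46  0.48  1.49  0.63  1.91 -2.42] dq 0.023 0.0
0.044 0.578 [0.08, -21.93, 11.08, -0.651, 0.004, 0.003] q [-0.46  0.5   1.48  0.65  1.92 -2.42] dq 0.023 0.0
0.0 0.55 [0.08, -22.57, 11.92, -0.679, 0.004, 0.003] q [-0.47  0.53  1.48  0.66  1.93 -2.43] dq 0.023 0.0
```

Request:
{"method": "arm_command", "body": {"plan": [[[0,-0.5,0.1,-0.015,0,0],[0,-1.1,0.2,-0.03,0,0],[0,-2.2,0.3,-0.057,0,0],[0,-3.3,0.5,-0.086,0,0],[0,-4.4,0.7,-0.114,0,0],[0,-5.5,0.9,-0.142,0,0],[0,-6.5,1.2,-0.17,0,0],[0,-7.6,1.5,-0.199,0,0],[0,-8.6,1.8,-0.227,0,0],[0,-9.6,2.2,-0.255,0,0],[0,-10.1,2.4,-0.269,0,0],[0,-10.1,2.4,-0.269,0,0]]]}}

```text
t: 6.52
tool_pos: [0.6208, -0.0972, 0.3389]
tool_rot: [0.532, -2.847, -0.902]
contact_force: [-0.7, -0.4, -0.9]
opening: 0.0554
grip_force: 0.6
```

```bash
python3 log.py;python3 lid.py s3; cat > low.py <<'E'
from plan import *
import sys
def cat(a,phi,ov):
    B=bead(a);n=ln(phi);l=ld(phi)
    tip=B-ov*l+n*(.028-.0035)
    z=-l;return tip+.167*l,np.c_[np.cross(n,z),n,z]
if __name__=="__main__":
    a0,a1,n,ov=map(float,sys.argv[1:5])
    for a in np.linspace(a0,a1,int(n)):
        print(a.round(3),rel([cat(a,.55+.678*a/1.065,ov)])[0])
E
python3 low.py .65 0 16 .018
```

```text
{'t': 6.5167, 'q': [-0.348, 0.198, 1.5996, 0.4588, 1.7541, -2.2986], 'tool_pos': [0.6208, -0.0972, 0.3389], 'tool_rot': [0.532, -2.8474, -0.9019], 'contact_force': [-0.7007, -0.3899, -0.9135], 'opening': 0.0554}
[[-0.9329 -0.2962 -0.2049]
 [-0.3602  0.7625  0.5375]
 [-0.003   0.5752 -0.818 ]]
lid side: n 613 angle pct [0.716 0.729 0.747 0.777 0.818]
tab n 158 [0.687 0.696 0.709]
hand phi 0.958
0.65 [-0.0, -0.08, -0.08, 0.005, 0.003, 0.001]
0.607 [0.0, -1.14, 0.05, -0.022, 0.003, 0.001]
0.563 [0.0, -2.19, 0.23, -0.05, 0.003, 0.001]
0.52 [0.0, -3.23, 0.44, -0.078, 0.003, 0.001]
0.477 [0.01, -4.26, 0.69, -0.105, 0.003, 0.001]
0.433 [0.01, -5.27, 0.98, -0.133, 0.003, 0.001]
0.39 [0.01, -6.27, 1.31, -0.16, 0.003, 0.002]
0.347 [0.01, -7.26, 1.67, -0.188, 0.003, 0.002]
0.303 [0.02, -8.23, 2.07, -0.215, 0.003, 0.002]
0.26 [0.02, -9.19, 2.5, -0.243, 0.003, 0.002]
0.217 [0.02, -10.12, 2.97, -0.271, 0.003, 0.002]
0.173 [0.02, -11.04, 3.47, -0.298, 0.003, 0.002]
0.13 [0.03, -11.93, 4.0, -0.326, 0.003, 0.002]
0.087 [0.03, -12.8, 4.57, -0.353, 0.003, 0.002]
0.043 [0.03, -13.65, 5.16, -0.381, 0.003, 0.002]
0.0 [0.04, -14.47, 5.79, -0.409, 0.003, 0.002]
```

View pics/s3.png

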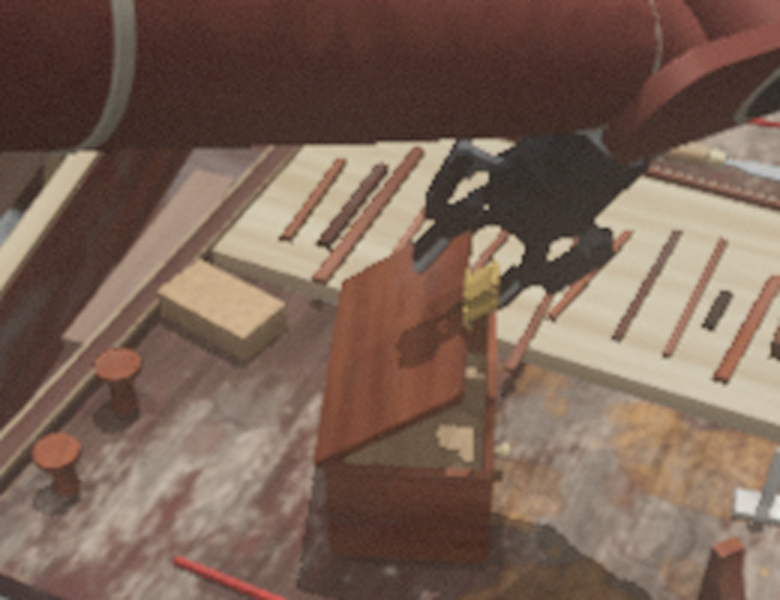

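The lid rests on the lower finger under the tab (480,295) at about 0.67 rad. The upper finger (430,245) is clear of it.

Request:
{"method": "arm_command", "body": {"plan": [[[0,-0.6,0,-0.01,0,0],[0,-1.4,0.1,-0.03,0,0],[0,-2.3,0.2,-0.052,0,0],[0,-3.2,0.4,-0.077,0,0],[0,-4.2,0.7,-0.104,0,0],[0,-5.2,1,-0.131,0,0],[0,-6.2,1.3,-0.158,0,0],[0,-7.2,1.6,-0.186,0,0],[0,-8.1,2,-0.212,0,0],[0,-8.9,2.4,-0.235,0,0],[0,-9.3,2.6,-0.247,0,0],[0,-9.3,2.6,-0.247,0,0]]]}}

```text
t: 7.57
tool_pos: [0.6431, -0.1537, 0.2641]
tool_rot: [0.502, -2.68, -1.23]
contact_force: [-0.9, -2.1, -0.9]
opening: 0.0555
grip_force: 0.9
```

```bash
python3 log.py;python3 lid.py; python3 low.py .25 0 11 .016
```

```text
{'t': 7.5667, 'q': [-0.4329, 0.3974, 1.521, 0.5845, 1.8633, -2.3915], 'tool_pos': [0.6431, -0.1537, 0.2641], 'tool_rot': [0.5019, -2.6801, -1.2299], 'contact_force': [-0.9473, -2.1211, -0.9309], 'opening': 0.0555}
[[-0.9327 -0.2374 -0.2714]
 [-0.3606  0.6078  0.7075]
 [-0.003   0.7578 -0.6525]]
lid side: n 754 angle pct [0.311 0.324 0.342 0.371 0.415]
tab n 166 [0.28  0.291 0.302]
hand phi 0.711
0.25 [0.03, -0.13, -0.23, -0.002, 0.002, 0.002]
0.225 [0.03, -0.72, -0.1, -0.018, 0.002, 0.002]
0.2 [0.03, -1.31, 0.05, -0.034, 0.002, 0.002]
0.175 [0.03, -1.89, 0.2, -0.05, 0.002, 0.002]
0.15 [0.04, -2.47, 0.37, -0.066, 0.002, 0.002]
0.125 [0.04, -3.05, 0.55, -0.082, 0.002, 0.002]
0.1 [0.04, -3.62, 0.74, -0.098, 0.002, 0.002]
0.075 [0.04, -4.18, 0.94, -0.114, 0.002, 0.002]
0.05 [0.04, -4.74, 1.16, -0.13, 0.002, 0.003]
0.025 [0.04, -5.3, 1.39, -0.146, 0.002, 0.003]
0.0 [0.05, -5.85, 1.63, -0.162, 0.002, 0.003]
```

Request:
{"method": "arm_command", "body": {"plan": [[[0,-0.3,0,-0.008,0,0],[0,-0.7,0,-0.018,0,0],[0,-1.2,0.1,-0.032,0,0],[0,-1.7,0.2,-0.045,0,0],[0,-2.2,0.3,-0.058,0,0],[0,-2.7,0.4,-0.072,0,0],[0,-3.1,0.5,-0.083,0,0],[0,-3.5,0.6,-0.095,0,0],[0,-3.9,0.8,-0.106,0,0],[0,-4.2,0.9,-0.115,0,0],[0,-4.4,1,-0.12,0,0],[0,-4.4,1,-0.12,0,0]]]}}

```text
t: 8.62
tool_pos: [0.6511, -0.1732, 0.2255]
tool_rot: [0.486, -2.589, -1.379]
contact_force: [0.2, -2.7, -1.3]
opening: 0.0561
grip_force: 1.3
```

```bash
python3 log.py;python3 lid.py s4; python3 low.py .06 -.06 7 .014
```

```text
{'t': 8.6167, 'q': [-0.46, 0.4944, 1.482, 0.6407, 1.9176, -2.4232], 'tool_pos': [0.6511, -0.1732, 0.2255], 'tool_rot': [0.4864, -2.5886, -1.3787], 'contact_force': [0.1592, -2.727, -1.2592], 'opening': 0.0561}
[[-0.9327 -0.205  -0.2968]
 [-0.3607  0.5198  0.7744]
 [-0.0045  0.8294 -0.5587]]
lid side: n 683 angle pct [0.124 0.14  0.157 0.185 0.232]
tab n 140 [0.095 0.107 0.118]
hand phi 0.593
0.06 [0.06, -0.18, -0.09, -0.005, 0.003, 0.004]
0.04 [0.06, -0.65, 0.04, -0.018, 0.003, 0.004]
0.02 [0.07, -1.11, 0.17, -0.03, 0.003, 0.004]
0.0 [0.07, -1.57, 0.31, -0.043, 0.003, 0.004]
-0.02 [0.07, -2.03, 0.46, -0.056, 0.003, 0.004]
-0.04 [0.07, -2.48, 0.61, -0.069, 0.003, 0.004]
-0.06 [0.08, -2.94, 0.77, -0.081, 0.003, 0.004]
```

View pics/s4.png

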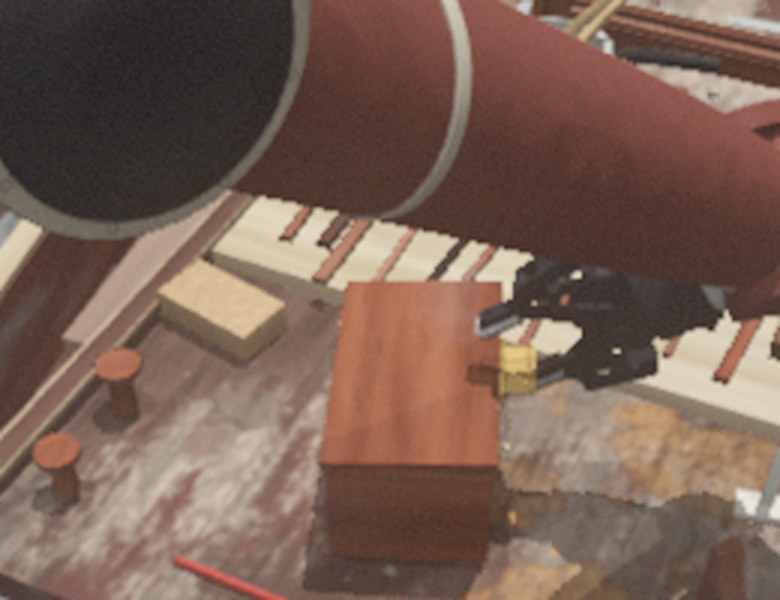

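The lid is nearly shut (about 0.07 rad), its tab (518,368) resting on the lower finger, with the upper finger (490,325) above the lid. I lower the last part slowly.

Request:
{"method": "arm_command", "body": {"plan": [[[0,-0.12,0,-0.003,0,0],[0,-0.25,0,-0.006,0,0],[0,-0.4,0,-0.01,0,0],[0,-0.52,0,-0.013,0,0],[0,-0.65,0,-0.017,0,0],[0,-0.78,0,-0.02,0,0],[0,-0.9,0,-0.024,0,0],[0,-1.02,0,-0.028,0,0],[0,-1.14,0.05,-0.03,0,0],[0,-1.25,0.1,-0.034,0,0],[0,-1.35,0.1,-0.037,0,0],[0,-1.45,0.1,-0.04,0,0]]]}}

```text
t: 9.67
tool_pos: [0.6538, -0.1796, 0.2134]
tool_rot: [0.481, -2.555, -1.428]
contact_force: [0.8, 0.1, -0.8]
opening: 0.0553
grip_force: 0.5
```

```bash
python3 log.py;python3 lid.py
```

```text
{'t': 9.6667, 'q': [-0.4683, 0.5269, 1.4665, 0.6594, 1.9394, -2.4316], 'tool_pos': [0.6538, -0.1796, 0.2134], 'tool_rot': [0.4814, -2.555, -1.4283], 'contact_force': [0.8146, 0.0508, -0.7866], 'opening': 0.0553}
[[-0.9324 -0.1935 -0.3052]
 [-0.3613  0.4876  0.7948]
 [-0.005   0.8513 -0.5246]]
lid side: n 13 angle pct [0.097 0.103 0.121 0.135 0.215]
tab n 139 [0.04  0.051 0.068]
hand phi 0.552
```

Request:
{"method": "arm_command", "body": {"plan": [[[0,-0.08,0,0,0,0],[0,-0.16,0,0,0,0],[0,-0.24,0,0,0,0],[0,-0.32,0,0,0,0],[0,-0.4,0,0,0,0],[0,-0.5,0,0,0,0],[0,-0.6,0,0,0,0],[0,-0.7,0,0,0,0],[0,-0.8,0,0,0,0],[0,-0.9,0,0,0,0],[0,-1,0,0,0,0],[0,-1,0,0,0,0]]]}}

```text
t: 10.72
tool_pos: [0.6557, -0.1845, 0.2048]
tool_rot: [0.481, -2.555, -1.428]
contact_force: [0.2, -0.0, -0.1]
opening: 0.0559
grip_force: 0.0
```

```bash
python3 log.py;python3 lid.py; python3 - <<'E'
from plan import *
im,d,w,c=cloud("scene");cv2.imwrite("pics/s5.png",cv2.resize(im[140:220,300:400],None,fx=7,fy=7,interpolation=cv2.INTER_CUBIC))
r=w-H;u=r@ex;v=r@ey
for lo,hi in((-.12,-.09),(-.09,-.06),(-.06,-.03),(-.03,0)):
    k=(u<-.05)&(u>-.1)&(v>lo)&(v<hi)&(r[...,2]>-.01)&(r[...,2]<.03);print(lo,k.sum(),np.median(w[k][:,2]).round(4))
E
```

```text
{'t': 10.7167, 'q': [-0.4731, 0.5451, 1.4575, 0.6536, 1.9346, -2.4411], 'tool_pos': [0.6557, -0.1845, 0.2048], 'tool_rot': [0.4812, -2.5552, -1.4277], 'contact_force': [0.194, -0.001, -0.1052], 'opening': 0.0559}
[[-0.9325 -0.1934 -0.3052]
 [-0.3612  0.488   0.7946]
 [-0.0047  0.8511 -0.5249]]
lid side: n 7 angle pct [0.107 0.124 0.137 0.165 0.222]
tab n 135 [0.035 0.049 0.063]
hand phi 0.553
-0.12 228 0.1146
-0.09 226 0.1145
-0.06 223 0.1145
-0.03 216 0.1145
```

View pics/s5.png

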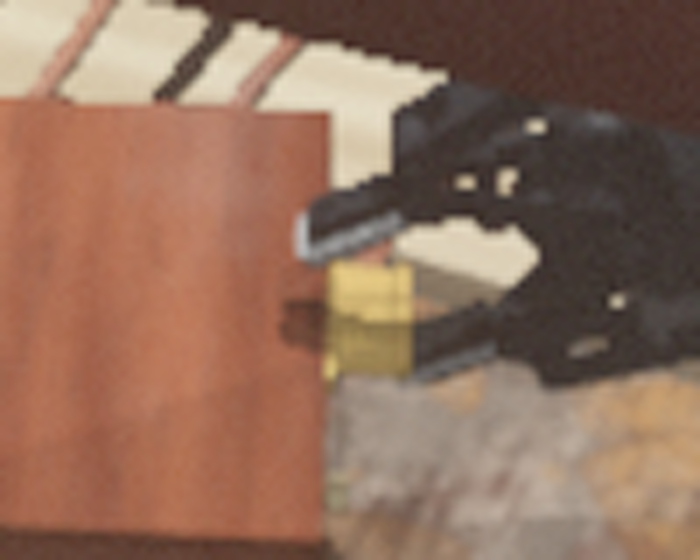

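The lid lies flat at z = 0.1145 over its whole depth, and the lower finger hangs free below the tab (415,350). I withdraw along the fingers.

Request:
{"method": "arm_command", "body": {"plan": [[[0,0,-0.4,0,0,0],[0,0,-1,0,0,0],[0,0,-1.8,0,0,0],[0,0,-2.8,0,0,0],[0,0,-3.8,0,0,0],[0,0,-4.8,0,0,0],[0,0,-6,0,0,0],[0,0,-7.2,0,0,0],[0,0,-8.4,0,0,0],[0,0,-9.4,0,0,0],[0,0,-10,0,0,0],[0,0,-10,0,0,0]]]}}

```text
t: 11.82
tool_pos: [0.6867, -0.2652, 0.2588]
tool_rot: [0.482, -2.558, -1.427]
contact_force: [-0.2, 0.2, -0.1]
opening: 0.0554
grip_force: 0.0
```

```bash
python3 log.py; python3 - <<'E'
from plan import *
im,d,w,c=cloud("scene");cv2.imwrite("pics/s6.png",im)
r=w-H;u=r@ex;v=r@ey
k=(abs(u)<.1)&(v<-.01)&(v>-.12)&(r[...,2]>-.01)&(r[...,2]<.03);print(k.sum(),np.percentile(w[k][:,2],[2,50,98]).round(4))
q=w[(abs(u)<.15)&(abs(v+.06)<.15)&(abs(w[...,2]-.1145)<.003)]
b=cv2.minAreaRect((q[:,:2]*1000).astype(np.float32));print(b)
E
```

```text
{'t': 11.8167, 'q': [-0.5455, 0.6054, 1.2696, 0.638, 2.0748, -2.417], 'tool_pos': [0.6867, -0.2652, 0.2588], 'tool_rot': [0.4817, -2.5581, -1.4267], 'contact_force': [-0.1647, 0.2176, -0.0576], 'opening': 0.0554}
[[-0.9328 -0.1948 -0.3034]
 [-0.3605  0.4892  0.7942]
 [-0.0063  0.8502 -0.5265]]
2808 [0.1122 0.1146 0.1169]
((580.355224609375, 1.6776123046875), (209.20545959472656, 157.431396484375), 21.42192840576172)
```

View pics/s6.png

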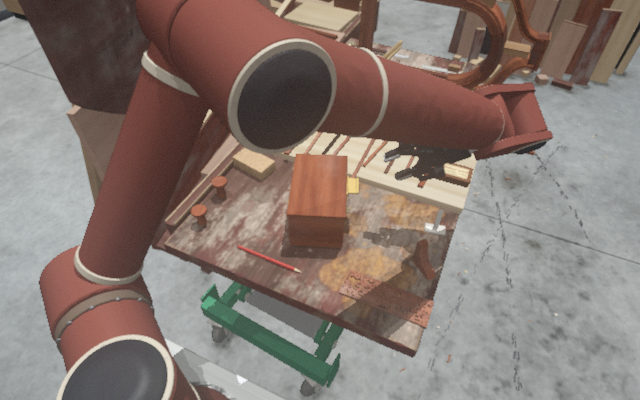

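The chest at (318,200) is shut with the tab at (352,185). The hand is clear at (430,165), and the gauge, bracket, feet, cork and pencil are where they were.

```bash
python3 -c "from station import *;print(finish_job())"
```

```text
the job is handed in; nothing more can be done
None
```

The lid was tipped past upright, fell free, was caught on the lower finger at about 1.1 rad and let down shut without pinching. The hand is clear, the chest and the parts around it look unmoved, and the job was handed in at about 12 s of the 54 s limit.

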